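Turn the settled wood stain over and stand it in the drip tray

TASK

The pigment in the tall bottle of wood stain has settled to the bottom. Pick the bottle up, turn it upside down (cap pointing down; it need not be exactly plumb) and keep it so for two seconds so that the pigment comes off the bottom, then stand it upright in the steel drip tray, setting it down gently, and let go. Leave the small bottle, the wax tin and the brush where they are.

Things in the scene. Friction and masses are not known exactly. Their poses are not given: they have to be found in the camera images.
- bottle_mid (a point): Tall closed bottle of wood stain: round, white plastic, brown and white label, black ribbed screw cap; 158 mm high, 0.25 to 0.45 kg. Starts standing free on the bench, left or right of the robot, with the tray on the other side. Body 54 mm in diameter up to 116 mm above the base. This point: on its axis half-way up, 79 mm above the base; z points from base to cap.
- bottle_cap (a point): Centre of the flat top of the same bottle's cap, 158 mm above its base. The cap is 38 mm in diameter and 22 mm high; below it a neck 31 mm in diameter from 130 to 136 mm above the base, and the shoulder from 116 to 130 mm.
- tray_floor (a point): Drip tray: square, shallow, open, of sheet steel, fixed to the bench; 180 x 180 mm outside, 17 mm high, walls 3 mm. This point: middle of its flat inner floor, 3 mm above the bench; z up, x and y along its sides. The bottle stands in it with bottle_mid 79 mm above this point, and its axis may be up to 60 mm off the middle along x and y.
- small_bottle_mid (a point): Bystander: a small bottle of the same make, 42 mm in diameter and 100 mm high, standing free on the far part of the bench between bottle and tray. This point is on its axis half-way up, 50 mm above the bench.
- wax_tin_mid (a point): Bystander: a closed flat round metal tin, 91 mm in diameter and 40 mm high, near the small bottle. Beyond the two, at the bench's far edge, stands a fixed wooden workpiece with a half-round cut-out, 280 mm long and 140 mm high, not to be handled. This point is its centre, 20 mm above the bench.
- brush_mid (a point): Bystander: a flat paint brush with wooden handle lying on the bench between bottle and tray, nearer the robot, 195 mm long, 50 mm wide, 16 mm high. This point is about its middle, 8.5 mm up; its x axis points from handle to bristles.

How it is judged:
By the outcome, as a careful person would: the job done as asked, in the order asked, and still so for the second after the job is handed in, with the robot touching nothing.
It also fails if it takes over 53 s, if anything falls off the work surface, if the arm or the gripper's body presses on something with over 40 N, if the wrist force passes 120 N, or if a joint passes its speed limit or range.

ROBOT

A 6-joint arm with a two-finger parallel gripper is mounted at the origin on the work surface. World frame = base frame: x ahead of the robot, y to its left, z up, the work surface at z = 0. Lengths are in m, angles in rad, forces in N, time in s.
With the tool pointing down it reaches from about 0.3 to 0.825 m from the base axis. Payload 5.4 kg.
Tool frame: the origin (TCP) lies at the very end of the fingers, on their centre line; the grasp point (between the pads) lies arm.hold_point_z behind it (arm.hold_point_z is the distance from the TCP to the grasp point, in m); z points along the fingers, x is the direction in which the jaws open and shut, and the axes are right-handed (so a half turn about z gives the same grasp; the last joint's range is limited). The gripper opens to 92 mm and grips with 3 to 60 N. Pads are 20 mm wide; open, the fingers measure 128 mm over their backs; the gripper's body (75 mm by 189 mm) begins 69 mm behind the grasp point.
Start: joints at [0.899, 0.158, 1.597, -0, 1.386, -0.21], TCP at [0.256, 0.515, 0.215] pointing down, gripper open.
Joint ranges: [-2.91, 2.91], [-0.94, 2.29], [0.18, 2.7], [-1.29, 4.43], [0.17, 2.64], [-3, 3]. Speed limits (rad/s): [2.57, 2.57, 3.14, 3.14, 3.14, 3.14].

INTERFACE

Orientations are given as a 3x3 rotation matrix whose columns are the frame's x, y, z axes.
In Python, from cell import arm gives the robot as it stands.
- The arm moves only by the tool play_rows, never from a script. Its argument "series" is a list of rows, each a list of 3 entries, a list of its own where there are three numbers: the shift along the world's x, y, z scaled (see below), then the turn, a rotation vector about the world's x, y, z scaled (see below), then the gripper command: -1 is shut, 1 is fully open, values between are in proportion. A call has 1 to 5 rows; each row shifts and turns the commanded pose from where the row before left it; what a row does not reach is not made up. The controller multiplies each number of a shift by 0.05 m and each number of a turn by 0.5 rad. A row lasts 1/10 s, in which the tool goes at most 50 mm and 8.59 degrees, less where a joint would pass 70% of its speed; a pose out of reach is approached as far as the arm can. A call with a number of a shift or a turn outside -1 to 1 is refused whole. A call with a gripper value outside its range is refused whole. The fingers move at their own pace and stop on an object; "force" is the grip in N (left out, the last holds). Time passes only in rows, so rows that do not move let the fingers close. It gives the time, the measured TCP pose, the force and the opening at its end, in the units of the state.
- arm.get_obs(): the state, without advancing time (a new reading comes with each control period).
- arm.camera(name): name is "scene" or "side" or "wrist"; returns a dict with "color" (420x560x3 uint8, red, green, blue), "mtx" (3x3 intrinsics, pixels), "R" (3x3) and "t" (3): a world point X has camera coordinates R X + t. Camera axes: x right, y down, z forward; pixel columns grow to the right and rows downward; lengths in m; the calibration is good to about 2 mm. A picture is of the moment at which its call begins. There is no depth.
- arm.hand_in(): hands the job in, once; it reports no verdict.
The state is a dict: "time": time; "q": joint angles; "dq": joint speeds; "tau": joint torques, N m; "eef_pos": TCP position; "tcp_rot": TCP orientation; "wrist_force": force on the tool from outside, world axes, zero at the start; "wrist_torque": the same for the moment, N m; "width": opening from 0.0 (shut) to 1.0 (fully open).
Only numpy, scipy, OpenCV 4.12 (cv2) and the standard library are available. Lean on these libraries where they do the work, as an engineer would, in place of code of your own. Each camera call takes 0.05 s, during which the arm holds its last target.

## Working session

There is one attempt and no reset: what is moved stays moved. The work goes in short steps, Python scripts to look and compute and a tool call to move; the robot and the scene stay as the last step left them, time stands still between calls to the robot, and variables do not carry over. Pictures are saved under pics/ and viewed, and the job is handed in when it is done.

Besides the shell and the picture viewer there is one more tool, called after "Request:" as name([rows], argument=value, ...), one row to a line, values as JSON. play_rows: Moves the arm, as the interface text tells. Shifts and turns lie within -1 to 1; 1 stands for 0.05 m of shift or 0.5 rad of turn. Its arguments: {"type":"object","properties":{"series":{"type":"array","items":{"type":"array"}},"force":{"type":"number"}},"required":["series"]}

```bash
ls; mkdir -p pics; python3 - <<'E'
from cell import arm
import cv2
print(arm.get_obs()); print(arm.hold_point_z, [a for a in dir(arm) if a[0]!='_'])
for n in ("scene","side"):
    c=arm.camera(n); cv2.imwrite(f"pics/{n}0.png",c["color"][:,:,::-1]); print(n,c["mtx"],c["R"],c["t"])
E
```

```text
pics
{'time': 0.0, 'q': array([ 8.98923930e-01,  1.59051067e-01,  1.59820546e+00,  9.94623861e-06,
        1.38617917e+00, -2.10056212e-01]), 'dq': array([ 0.00141521, -0.00084524, -0.00089892,  0.00143831,  0.00100943,
        0.00226448]), 'tau': array([-1.08690037e-03, -3.85571837e+01, -3.22111058e+01,  7.02755945e-02,
        3.79202224e-02, -1.34106999e-04]), 'eef_pos': array([0.25581028, 0.51428018, 0.21363119]), 'tcp_rot': array([[ 4.45575374e-01,  8.95243683e-01, -1.15485950e-03],
       [ 8.95242618e-01, -4.45576696e-01, -1.43638634e-03],
       [-1.80049427e-03, -3.93861062e-04, -9.99998302e-01]]), 'wrist_force': array([ 0.40991637, -0.26218263,  0.38048704]), 'wrist_torque': array([-0.01179802, -0.02928405, -0.03197482]), 'width': 1.0002968822037563}
0.0187 ['PlanningError', 'camera', 'get_obs', 'hand_in', 'hold_point_z']
scene [[454.02891464   0.         275.47746093]
 [  0.         454.02891464 213.09680711]
 [  0.           0.           1.        ]] [[ 0.85847041  0.51285968  0.00187197]
 [ 0.29726214 -0.49460294 -0.81670261]
 [-0.41792795  0.70167149 -0.57705575]] [-0.47478473 -0.07636385  1.24422338]
side [[421.30502474   0.         282.4237383 ]
 [  0.         421.30502474 210.13126424]
 [  0.           0.           1.        ]] [[ 0.9793874  -0.2018346   0.00794432]
 [-0.15683894 -0.7846563  -0.59976332]
 [ 0.12728655  0.58615466 -0.80013802]] [-0.55041217  0.1471729   0.90867429]
```

View pics/scene0.png

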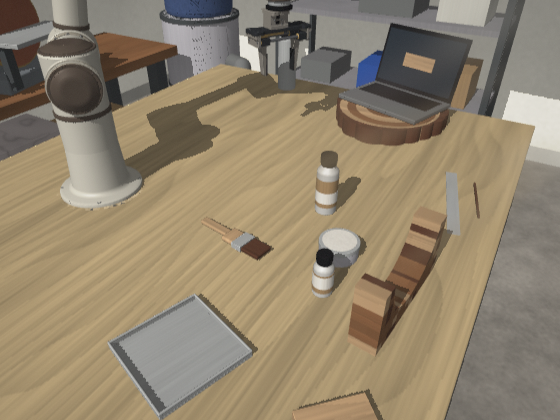

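View pics/side0.png

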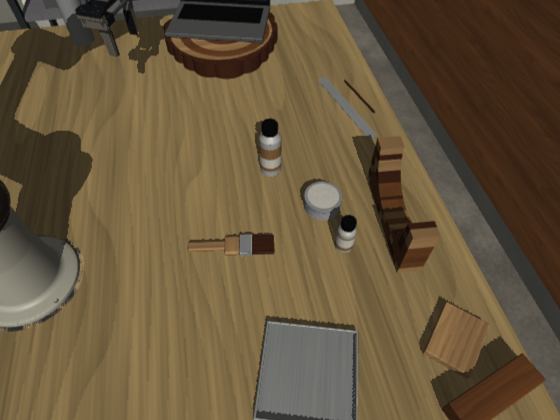

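The scene view shows the tall bottle with its cap near (329,157) and base near (326,212), and the tray corners near (197,298), (250,350), (163,408) and (111,347). In the side view the cap is near (270,124) and the base near (271,173). I'll zoom in for exact pixels.

```bash
python3 - <<'E'
import cv2
a=cv2.imread("pics/scene0.png");b=cv2.imread("pics/side0.png")
z=lambda im,x,y,w,h:cv2.resize(im[y:y+h,x:x+w],(400,600),interpolation=cv2.INTER_CUBIC)
cv2.imwrite("pics/z1.png",cv2.hconcat([z(a,300,145,50,75),z(b,245,110,50,75)]))
cv2.imwrite("pics/z2.png",cv2.hconcat([cv2.resize(a[285:415,100:260],(400,325)),cv2.resize(b[310:420,245:370],(400,325))]))
E
```

```text
(no output)
```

View pics/z1.png

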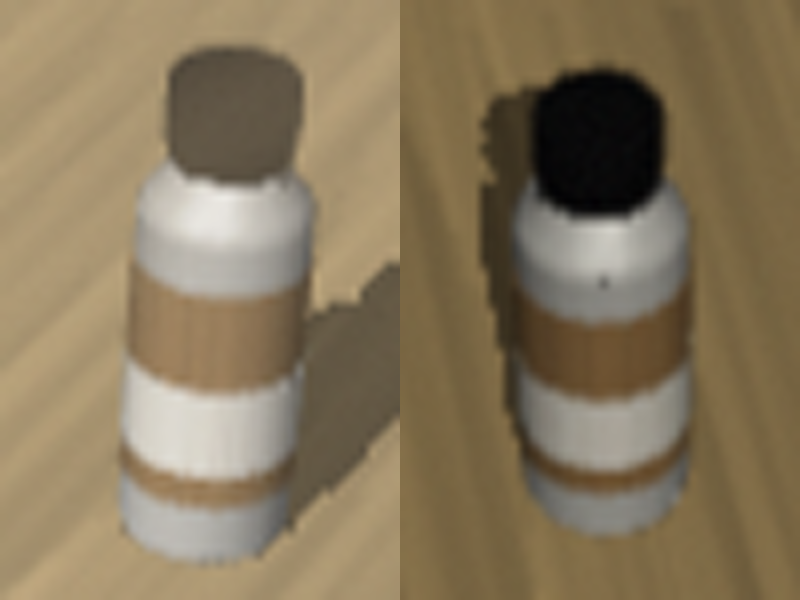

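View pics/z2.png

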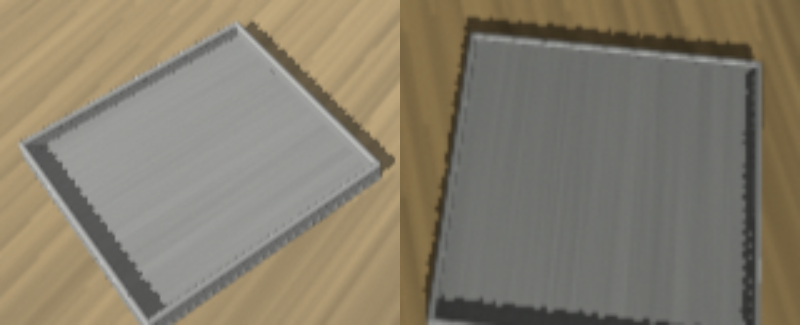

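```bash
cat > h.py <<'E'
import numpy as np, cv2
from cell import arm
def ray(c,p):
    d=np.linalg.inv(c["mtx"])@[p[0],p[1],1]; return -c["R"].T@c["t"], c["R"].T@d
def atz(c,p,z):
    o,d=ray(c,p); return o+d*(z-o[2])/d[2]
def tri(c1,p1,c2,p2):
    P=[c["mtx"]@np.c_[c["R"],c["t"]] for c in (c1,c2)]
    X=cv2.triangulatePoints(P[0],P[1],np.float64(p1),np.float64(p2)).ravel(); return X[:3]/X[3]
def proj(c,X):
    q=(c["mtx"]@(c["R"]@np.atleast_2d(X).T+c["t"][:,None])).T; return q[:,:2]/q[:,2:]
E
python3 - <<'E'
from h import *
np.set_printoptions(precision=4,suppress=True)
s=arm.camera("scene");d=arm.camera("side")
cap=tri(s,(329.4,155.9),d,(269.9,124.5)); base=tri(s,(325.5,209.2),d,(270.8,168.7))
print("cap",cap,"base",base)
for p,q in (((196,293.8),(266.9,322.2)),((252,353),(357.5,331.3))): print(tri(s,p,d,q))
for p in ((196,293.8),(252,353),(159,415),(108.8,343.4)): print(p,atz(s,p,.017))
for p in ((266.9,322.2),(357.5,331.3),(255,417.6)): print(p,atz(d,p,.017))
for n,a,b in(("small",(323.5,256),(348,223)),("tin",(340,240),(322,195))): print(n,tri(s,a,d,b))
for p in((190,240),(273,244)): print("brush",atz(d,p,.01))
for p in((361,282),(386,288),(443,213),(418,208)): print("wood",atz(s,p,.14))
w=arm.camera("wrist");cv2.imwrite("pics/w0.png",w["color"][:,:,::-1])
print(-w["R"].T@w["t"],w["R"])
# overlay model
xy=(cap[:2]+base[:2])/2
th=np.linspace(0,6.28,60)
ims=[]
for c in (s,d):
    im=c["color"][:,:,::-1].copy(); im=cv2.resize(im,None,fx=4,fy=4)
    for r,z in((.027,0),(.027,.116),(.019,.136),(.019,.158)):
        pt=proj(c,np.c_[xy[0]+r*np.cos(th),xy[1]+r*np.sin(th),0*th+z])
        cv2.polylines(im,[np.int32((pt+.5)*4)],True,(0,0,255),1)
    u=np.int32(proj(c,[*xy,.08])[0]*4); ims.append(im[u[1]-200:u[1]+200,u[0]-150:u[0]+150])
cv2.imwrite("pics/ov.png",cv2.hconcat(ims))
E
```

```text
cap [0.5743 0.2107 0.1523] base [ 0.5745  0.2118 -0.0006]
[ 0.4892 -0.2012  0.0104]
[ 0.6605 -0.2579  0.0084]
(196, 293.8) [ 0.4942 -0.2035  0.017 ]
(252, 353) [ 0.6642 -0.264   0.017 ]
(159, 415) [ 0.6063 -0.4293  0.017 ]
(108.8, 343.4) [ 0.4402 -0.3748  0.017 ]
(266.9, 322.2) [ 0.4879 -0.2064  0.017 ]
(357.5, 331.3) [ 0.6587 -0.26    0.017 ]
(255, 417.6) [ 0.4365 -0.3723  0.017 ]
small [ 0.6918 -0.0547  0.0912]
tin [0.6736 0.0728 0.0351]
brush [0.3519 0.0229 0.01  ]
brush [ 0.535  -0.0248  0.01  ]
wood [ 0.7947 -0.1342  0.14  ]
wood [ 0.8342 -0.1264  0.14  ]
wood [0.8595 0.1314 0.14  ]
wood [0.8121 0.1232 0.14  ]
[0.1917 0.5464 0.383 ] [[ 0.4463  0.8949 -0.    ]
 [ 0.8662 -0.432   0.2512]
 [ 0.2248 -0.1121 -0.9679]]
```

View pics/ov.png

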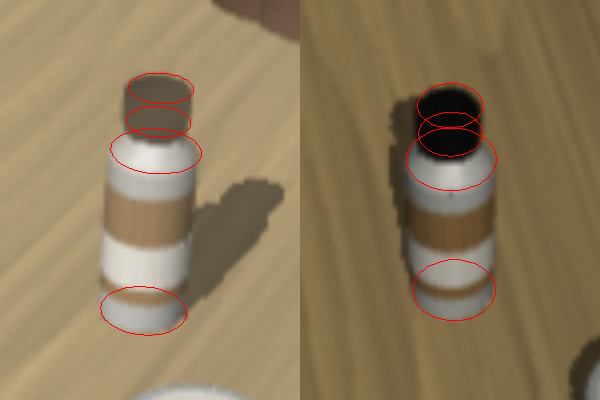

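View pics/w0.png

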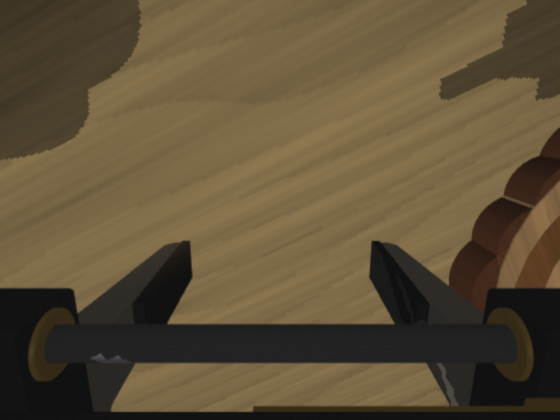

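The bottle is at about (0.574, 0.211): its measured top is at 0.152 and its base at 0, against 0.158 and 0 expected. The overlaid model fits in both views. The tray centre is at about (0.550, −0.317), with its sides 0.18 long and turned about −19°. The wrist view shows only bench and fingers. Next I'll move up and turn the tool, logging joints to fit the kinematics.

Request:
play_rows([
  [[0,0,0.5],[0,0,0.28],1],
  [[0,0,0.5],[0,0,0.28],1],
  [[0,0,0.5],[0,0,0.28],1],
  [[0,0,0.5],[0,0,0.28],1],
  [[0,0,0.5],[0,0,0.28],1],
])

```text
time: 0.75
eef_pos: [0.2561, 0.5146, 0.3405]
tcp_rot: [[-0.242, 0.97, -0.0], [0.97, 0.242, -0.0], [-0.0, -0.0, -1.0]]
wrist_force: [0.9, 0.3, 0.6]
width: 0.997
```

```bash
cat > log.py <<'E'
from cell import arm; import numpy as np, json
np.set_printoptions(precision=4,suppress=True)
o=arm.get_obs()
open("log.jsonl","a").write(json.dumps({k:np.array(o[k]).tolist() for k in("q","eef_pos","tcp_rot")})+"\n")
print(o["time"],"q",o["q"],"p",o["eef_pos"],"\n",o["tcp_rot"],o["wrist_force"],o["width"])
E
python3 log.py
```

```text
0.75 q [ 0.8989  0.1073  1.4082 -0.      1.6264 -0.9159] p [0.2561 0.5146 0.3405] 
 [[-0.2416  0.9704 -0.0001]
 [ 0.9704  0.2416 -0.0002]
 [-0.0002 -0.0002 -1.    ]] [0.9057 0.3282 0.6135] 0.9972153247657963
```

Request:
play_rows([
  [[0,0,0],[-0.28,0,0],1],
  [[0,0,0],[-0.28,0,0],1],
  [[0,0,0],[-0.28,0,0],1],
  [[0,0,0],[-0.28,0,0],1],
  [[0,0,0],[-0.28,0,0],1],
])

```text
time: 1.25
eef_pos: [0.2561, 0.5152, 0.3401]
tcp_rot: [[-0.235, 0.972, 0.001], [0.741, 0.18, -0.647], [-0.629, -0.152, -0.762]]
wrist_force: [0.4, 0.6, 0.2]
width: 0.998
```

```bash
python3 log.py
```

```text
1.25 q [ 1.0742  0.6624  0.8486 -0.402   2.2312 -0.8845] p [0.2561 0.5152 0.3401] 
 [[-0.2354  0.9719  0.0006]
 [ 0.7406  0.1798 -0.6474]
 [-0.6293 -0.1519 -0.7621]] [0.3723 0.6183 0.2279] 0.9984638567546882
```

```bash
cat > kin.py <<'E'
import numpy as np, json
from scipy.spatial.transform import Rotation as Ro
from scipy.optimize import least_squares
S=json.load(open("signs.json")) if __import__("os").path.exists("signs.json") else None
def fk(q,p,s):
    a1,d,h,L2,a3,L4,T,c0=p
    Y=lambda t:Ro.from_euler('y',t).as_matrix(); Z=lambda t:Ro.from_euler('z',t).as_matrix()
    A=Z(q[0]); X=A@[a1,d,h]
    A=A@Y(q[1]); X=X+A@[0,0,L2]
    A=A@Y(q[2]); X=X+A@[a3,0,0]
    A=A@Z(s[0]*q[3]); X=X+A@[0,0,L4]
    A=A@Y(q[4]); A=A@Z(s[1]*q[5]+c0); X=X+A@[0,0,T]
    return X,A
def data():
    D=[json.loads(l) for l in open("log.jsonl")]
    D.append(dict(q=[.89892,.15905,1.59821,0,1.38618,-.210056],eef_pos=[.25581,.51428,.21363],tcp_rot=[[.4455754,.895244,-.00115],[.895243,-.445577,-.001436],[-.0018,-.00039,-1]]))
    return D
def fit():
    best=None
    for s in((1,1),(1,-1),(-1,1),(-1,-1)):
      for c0 in (0,np.pi,1.57,-1.57):
        f=lambda p:np.concatenate([np.r_[10*(fk(d["q"],p,s)[0]-d["eef_pos"]),(fk(d["q"],p,s)[1]-d["tcp_rot"]).ravel()] for d in data()]+[1e-4*(p-[0,0,.3,.4,0,.4,.25,c0])])
        r=least_squares(f,[0,.1,.3,.4,0,.4,.25,c0])
        if best is None or r.cost<best[0]: best=(r.cost,r.x,s,r.fun)
    return best
if __name__=="__main__":
    np.set_printoptions(precision=4,suppress=True)
    b=fit(); print(b[:3]); 
    for d in data(): print(fk(d["q"],b[1],b[2])[0]-d["eef_pos"])
E
python3 kin.py
```

```text
(np.float64(1.0144703524804705e-09), array([0.    , 0.1199, 0.2981, 0.3857, 0.0478, 0.5191, 0.3221, 3.1416]), (1, 1))
[-0.  0. -0.]
[0. 0. 0.]
[ 0. -0.  0.]
```

```bash
cat > ik.py <<'E'
from kin import *
B=fit(); P,S_=B[1],B[2]
lo=np.array([-2.91,-.94,.18,-1.29,.17,-3]);hi=np.array([2.91,2.29,2.7,4.43,2.64,3])
def rot(phi,tilt=0,up=1):
    # tool z azimuth phi, tilted down by tilt; up=1 camera up
    z=np.array([np.cos(phi)*np.cos(tilt),np.sin(phi)*np.cos(tilt),-np.sin(tilt)])
    x=np.cross([0,0,-1],z); x/=np.linalg.norm(x); x*=up
    return np.c_[x,np.cross(z,x),z]
def ik(G,R,n=25,seed=0):
    X=np.array(G)+.0187*R[:,2]; rng=np.random.default_rng(seed); out=[]
    for i in range(n):
        f=lambda q:(lambda F:np.r_[5*(F[0]-X),(F[1]-R).ravel()])(fk(q,P,S_))
        r=least_squares(f,rng.uniform(lo+.01,hi-.01),bounds=(lo,hi),max_nfev=60)
        if r.cost<1e-7 and not any(np.abs(r.x-o).max()<.05 for o in out): out.append(r.x)
    return out
E
cat > t.py <<'E'
from ik import *
np.set_printoptions(precision=2,suppress=True)
print(P)
for name,G in(("bottle",(.574,.211,.078)),("tray",(.55,-.317,.082)),("mid",(.5,0,.35))):
  for ph in range(-180,180,30):
    for up in((1,-1) if name=="mid" else (1,)):
      for q in ik(G,rot(np.radians(ph),0,up),14): print(name,ph,up,q)
E
python3 t.py
```

```text
[0.   0.12 0.3  0.39 0.05 0.52 0.32 3.14]
bottle -120 1 [ 0.44  1.57  0.34 -1.12  2.45 -2.58]
bottle -90 1 [ 0.57  1.25  0.94 -1.21  2.03 -2.44]
bottle -30 1 [ 0.61  0.8   1.88  4.31  1.38 -1.99]
bottle 0 1 [ 0.31  0.7   2.21  3.45  1.35 -1.64]
bottle 30 1 [-0.2   0.68  2.27  2.41  1.43 -1.45]
bottle 60 1 [-0.41  0.75  2.02  1.68  1.53 -1.2 ]
bottle 90 1 [-0.37  0.93  1.6   1.27  1.78 -0.99]
bottle 120 1 [-0.24  1.16  1.12  1.02  2.12 -0.87]
bottle 150 1 [-0.07  1.45  0.57  0.84  2.52 -0.83]
tray -150 1 [-0.35  1.41  0.64 -1.2   2.18 -2.55]
tray -60 1 [-0.44  0.72  2.08  3.78  1.29 -1.77]
tray -30 1 [-0.89  0.68  2.24  2.76  1.36 -1.49]
tray 0 1 [-1.21  0.72  2.08  1.91  1.45 -1.25]
tray 30 1 [-1.24  0.88  1.69  1.41  1.67 -1.01]
tray 60 1 [-1.14  1.11  1.21  1.12  2.01 -0.85]
tray 90 1 [-0.99  1.41  0.64  0.96  2.41 -0.75]
mid -150 1 [ 0.04  0.85  1.04 -1.04  2.58 -2.54]
mid -150 -1 [ 0.04  0.85  1.04 -1.04  2.58  0.6 ]
mid -120 1 [ 0.21  0.66  1.33 -1.22  2.23 -2.61]
mid -120 -1 [ 0.21  0.66  1.33 -1.22  2.23  0.54]
mid -30 1 [ 0.13 -0.48  2.55  4.15  0.8  -2.41]
mid -30 -1 [ 0.13 -0.48  2.55  4.15  0.8   0.73]
mid 30 1 [-1.01 -0.48  2.55  1.59  1.54 -0.5 ]
mid 30 -1 [-1.01 -0.48  2.55  1.59  1.54  2.64]
mid 60 1 [-0.92  0.05  2.12  1.34  1.9  -0.64]
mid 60 -1 [-0.92  0.05  2.12  1.34  1.9   2.5 ]
mid 90 1 [-0.75  0.4   1.71  1.13  2.2  -0.68]
mid 90 -1 [-0.75  0.4   1.71  1.13  2.2   2.46]
mid 120 1 [-0.55  0.66  1.33  0.93  2.51 -0.75]
mid 120 -1 [-0.55  0.66  1.33  0.93  2.51  2.39]
```

```bash
cat > path.py <<'E'
from ik import *
from scipy.spatial.transform import Slerp
np.set_printoptions(precision=2,suppress=True)
def step(q,X,R):
    f=lambda q:(lambda F:np.r_[5*(F[0]-X),(F[1]-R).ravel()])(fk(q,P,S_))
    return least_squares(f,np.clip(q,lo+1e-6,hi-1e-6),bounds=(lo,hi))
def run(q,wps,n=30):
    # wps: (label, TCP, R); R interpolated by slerp (shortest)
    X,R=fk(q,P,S_)
    for lab,X1,R1 in wps:
        X1=np.array(X1); sl=Slerp([0,1],Ro.from_matrix([R,R1])); mq=0;err=0;tr=[]
        for t in np.linspace(0,1,n+1)[1:]:
            r=step(q,X+(X1-X)*t,sl(t).as_matrix()); mq=max(mq,np.abs(r.x-q).max()); err=max(err,r.cost); q=r.x; tr.append(q)
        tr=np.array(tr)
        print(lab,"rotvec",(Ro.from_matrix(R1)*Ro.from_matrix(R).inv()).as_rotvec(),"dX",X1-X,"q",q,"maxdq/step %.2f err %.1e"%(mq,err),"q5 %.2f-%.2f q6 %.2f..%.2f q3max %.2f"%(tr[:,4].min(),tr[:,4].max(),tr[:,5].min(),tr[:,5].max(),tr[:,2].max()))
        X,R=X1,R1
    return q
def down(ph):
    c,s=np.cos(ph),np.sin(ph); return np.c_[[s,-c,0],[-c,-s,0],[0,0,-1]]
E
cat > t2.py <<'E'
from path import *
import sys
q0=np.array(data()[-2]["q"]); r=np.radians
for ph,pt in((45,0),(60,-10)):
  for first in (ph,ph+50):
    print("==",ph,first)
    g=np.array([.574,.211,.075]); z=rot(r(ph),.26)[:,2]; t=lambda G,R:np.array(G)+.0187*R[:,2]
    Rg=rot(r(ph),.26); G2=np.array([.58,.1,.36]); Rt=rot(r(pt),.26); gt=np.array([.55,-.317,.08])
    w=[("down",[.45,.1,.36],down(r(first))),("tilt",[.45,.1,.36],rot(r(first),.26)),("yaw",[.45,.1,.3],Rg),
     ("pre",t(g-.12*z+[0,0,.04],Rg),Rg),("grasp",t(g,Rg),Rg),("lift",t(g+[0,0,.28],Rg),Rg),
     ("inv1",t(G2,Rg)*0+t(G2,Rg),rot(r(ph),0,1)),
     ("roll90",t(G2,rot(r(ph))),rot(r(ph))@Ro.from_euler('z',r(89)).as_matrix()),("roll180",t(G2,rot(r(ph))),rot(r(ph),0,-1))]
    q=run(q0,w)
    q=run(q,[("back90",t(G2,rot(r(ph))),rot(r(ph))@Ro.from_euler('z',r(91)).as_matrix()),("back",t(G2,rot(r(ph))),rot(r(ph),0,1)),("trayup",t(gt+[0,0,.2],Rt),Rt),("place",t(gt,Rt),Rt),("out",t(gt,Rt)-.15*Rt[:,2]+[0,0,.0],Rt)])
E
python3 t2.py
```

```text
== 45 45
down rotvec [ 0.25 -0.9  -2.46] dX [ 0.19 -0.42  0.02] q [-0.04 -0.2   1.67 -0.    1.67  0.74] maxdq/step 0.08 err 9.1e-20 q5 1.67-2.22 q6 -0.81..0.74 q3max 1.67
tilt rotvec [ 0.93 -0.93  0.  ] dX [0. 0. 0.] q [-0.96 -0.8   2.52  1.29  1.7  -0.19] maxdq/step 0.05 err 5.0e-18 q5 1.49-1.70 q6 -0.19..0.72 q3max 2.52
yaw rotvec [0. 0. 0.] dX [ 0.    0.   -0.06] q [-0.96 -0.69  2.59  1.27  1.65 -0.36] maxdq/step 0.01 err 2.4e-24 q5 1.65-1.70 q6 -0.36..-0.20 q3max 2.59
pre rotvec [0. 0. 0.] dX [ 0.05  0.04 -0.16] q [-0.69  0.06  2.5   1.51  1.3  -0.96] maxdq/step 0.03 err 2.1e-22 q5 1.30-1.63 q6 -0.96..-0.38 q3max 2.60
grasp rotvec [0. 0. 0.] dX [ 0.08  0.08 -0.07] q [-0.32  0.46  2.25  1.89  1.14 -1.14] maxdq/step 0.02 err 2.7e-26 q5 1.14-1.29 q6 -1.14..-0.97 q3max 2.49
lift rotvec [0. 0. 0.] dX [0.   0.   0.28] q [-0.32 -0.32  2.26  1.47  1.05 -0.28] maxdq/step 0.03 err 2.8e-20 q5 1.05-1.14 q6 -1.12..-0.28 q3max 2.32
inv1 rotvec [ 0.18 -0.18 -0.  ] dX [ 0.01 -0.11  0.  ] q [-0.62 -0.11  2.27  1.66  1.44 -0.59] maxdq/step 0.01 err 5.3e-27 q5 1.07-1.44 q6 -0.59..-0.29 q3max 2.28
r
[... 6951 characters left out ...]
1.66  1.01] maxdq/step 0.05 err 4.9e-26 q5 1.66-1.66 q6 1.01..2.51 q3max 2.06
back rotvec [-0.79 -1.38 -0.  ] dX [0. 0. 0.] q [-0.63  0.08  2.06  1.51  1.66 -0.58] maxdq/step 0.05 err 5.2e-24 q5 1.66-1.66 q6 -0.58..0.96 q3max 2.06
trayup rotvec [-0.12  0.25 -1.21] dX [-0.02 -0.44 -0.08] q [-1.12 -0.15  2.29  1.68  0.91 -0.53] maxdq/step 0.04 err 4.8e-18 q5 0.91-1.65 q6 -0.57..-0.50 q3max 2.32
place rotvec [0. 0. 0.] dX [ 0.   0.  -0.2] q [-1.12  0.45  2.24  2.04  1.07 -1.15] maxdq/step 0.02 err 4.7e-24 q5 0.91-1.07 q6 -1.15..-0.55 q3max 2.31
out rotvec [0. 0. 0.] dX [-0.14  0.03  0.04] q [-1.58  0.12  2.55  1.6   1.26 -1.08] maxdq/step 0.02 err 1.1e-24 q5 1.08-1.26 q6 -1.15..-1.08 q3max 2.55
```

The joint model fits the logged poses exactly. I'll grasp from the side with the tool heading 60° and tilted 15° down, and turn the bottle over by rolling joint 6. First I'll go to tool-down near (0.48, 0.10, 0.36).

Request:
play_rows([
  [[0.263,-0.488,0.023],[0.041,-0.095,-0.26],1],
  [[0.263,-0.488,0.023],[0.041,-0.095,-0.26],1],
  [[0.263,-0.488,0.023],[0.041,-0.095,-0.26],1],
  [[0.263,-0.488,0.023],[0.041,-0.095,-0.26],1],
  [[0.263,-0.488,0.023],[0.041,-0.095,-0.26],1],
])

```text
time: 1.75
eef_pos: [0.3225, 0.3919, 0.3449]
tcp_rot: [[0.416, 0.89, -0.188], [0.743, -0.451, -0.494], [-0.524, 0.066, -0.849]]
wrist_force: [0.4, 0.5, -0.1]
width: 0.999
```

```bash
python3 log.py; python3 kin.py
```

```text
1.75 q [ 0.7837  0.372   1.1818 -0.2527  2.0893 -0.3683] p [0.3225 0.3919 0.3449] 
 [[ 0.4159  0.8899 -0.1875]
 [ 0.7434 -0.4515 -0.4935]
 [-0.5238  0.0658 -0.8493]] [ 0.3729  0.4895 -0.0949] 0.9994743487665138
(np.float64(1.1307407740562823e-09), array([0.    , 0.1199, 0.2981, 0.3857, 0.0478, 0.5191, 0.3221, 3.1416]), (1, 1))
[-0.  0. -0.]
[ 0.  0. -0.]
[-0. -0.  0.]
[ 0. -0. -0.]
```

Request:
play_rows([
  [[0.263,-0.488,0.023],[0.041,-0.095,-0.26],1],
  [[0.263,-0.488,0.023],[0.041,-0.095,-0.26],1],
  [[0.263,-0.488,0.023],[0.041,-0.095,-0.26],1],
  [[0.263,-0.488,0.023],[0.041,-0.095,-0.26],1],
  [[0.263,-0.488,0.023],[0.041,-0.095,-0.26],1],
])

```text
time: 2.25
eef_pos: [0.3882, 0.2697, 0.351]
tcp_rot: [[0.888, 0.404, -0.221], [0.346, -0.902, -0.259], [-0.304, 0.154, -0.94]]
wrist_force: [0.7, -1.2, -0.6]
width: 0.999
```

Request:
play_rows([
  [[0.263,-0.488,0.023],[0.041,-0.095,-0.26],1],
  [[0.263,-0.488,0.023],[0.041,-0.095,-0.26],1],
  [[0.263,-0.488,0.023],[0.041,-0.095,-0.26],1],
  [[0.263,-0.488,0.023],[0.041,-0.095,-0.26],1],
  [[0.263,-0.488,0.023],[0.041,-0.095,-0.26],1],
])

```text
time: 2.75
eef_pos: [0.4539, 0.1476, 0.3569]
tcp_rot: [[0.963, -0.257, -0.086], [-0.262, -0.964, -0.052], [-0.07, 0.072, -0.995]]
wrist_force: [-0.0, 0.5, -0.2]
width: 0.998
```

```bash
cat > togo.py <<'E'
# usage: togo.py gx gy gz phi tilt up [back]  -> total shift/turn in units
import sys
from ik import *
from cell import arm
np.set_printoptions(precision=3,suppress=True)
a=[float(v) for v in sys.argv[1:]]
from path import down
R=rot(np.radians(a[3]),a[4],a[5]) if a[4]<1.5 else down(np.radians(a[3]))
X=np.array(a[:3])+.0187*R[:,2]
o=arm.get_obs(); d=(X-o["eef_pos"])/.05; w=(Ro.from_matrix(R)*Ro.from_matrix(o["tcp_rot"]).inv()).as_rotvec()/.5
n=int(np.ceil(max(np.linalg.norm(w)/.28,np.linalg.norm(d)/.9)))
print("t",o["time"],"p",o["eef_pos"],"q",o["q"],"F",o["wrist_force"],"w",o["width"])
print("total shift",d,"turn",w,"min rows",n)
for m in (n,n+2): print(m,"per row",d/m,w/m)
E
python3 log.py; python3 togo.py .48 .1 .36 60 1.57 1
```

```text
2.75 q [ 0.0908 -0.0691  1.5587 -0.0445  1.7426  0.3481] p [0.4539 0.1476 0.3569] 
 [[ 0.9626 -0.2567 -0.0862]
 [-0.2616 -0.9638 -0.0518]
 [-0.0697  0.0724 -0.9949]] [-0.0329  0.4915 -0.1606] 0.998398850414744
t 2.75 p [0.45 0.15 0.36] q [ 0.09 -0.07  1.56 -0.04  1.74  0.35] F [-0.03  0.49 -0.16] w 0.998398850414744
total shift [ 0.52 -0.95 -0.31] turn [ 0.08 -0.19 -0.52] min rows 2
2 per row [ 0.26 -0.48 -0.16] [ 0.04 -0.09 -0.26]
4 per row [ 0.13 -0.24 -0.08] [ 0.02 -0.05 -0.13]
```

Request:
play_rows([
  [[0.26,-0.48,0],[0.04,-0.09,-0.26],1],
  [[0.26,-0.48,0],[0.04,-0.09,-0.26],1],
  [[0,0,0],[0.228,-0.132,0],1],
  [[0,0,0],[0.228,-0.132,0],1],
  [[0,0,0],[0.228,-0.132,0],1],
])

```text
time: 3.25
eef_pos: [0.4798, 0.1007, 0.3577]
tcp_rot: [[0.87, -0.455, 0.193], [-0.494, -0.802, 0.336], [0.002, -0.387, -0.922]]
wrist_force: [0.2, 0.1, -0.9]
width: 1.001
```

Request:
play_rows([
  [[0,0,0],[0.228,-0.132,0],1],
  [[0,0,0],[0.228,-0.132,0],1],
  [[0,0,0],[0.228,-0.132,0],1],
  [[0,0,0],[0.228,-0.132,0],1],
  [[0,0,0],[0.228,-0.132,0],1],
])

```text
time: 3.75
eef_pos: [0.4796, 0.1001, 0.3575]
tcp_rot: [[0.868, -0.239, 0.435], [-0.497, -0.431, 0.754], [0.007, -0.87, -0.493]]
wrist_force: [-0.8, 0.6, -0.6]
width: 0.999
```

```bash
python3 log.py; python3 togo.py .516 .11 .145 60 0.26 1
```

```text
3.75 q [-0.7295 -0.415   2.1556  1.0264  1.6629 -0.2583] p [0.4796 0.1001 0.3575] 
 [[ 0.868  -0.2391  0.4352]
 [-0.4966 -0.4309  0.7535]
 [ 0.0073 -0.8702 -0.4927]] [-0.8127  0.595  -0.5528] 0.9993493078940188
t 3.75 p [0.48 0.1  0.36] q [-0.73 -0.42  2.16  1.03  1.66 -0.26] F [-0.81  0.6  -0.55] w 0.9993493078940188
total shift [ 0.91  0.51 -4.35] turn [ 0.45 -0.24 -0.01] min rows 5
5 per row [ 0.18  0.1  -0.87] [ 0.09 -0.05 -0.  ]
7 per row [ 0.13  0.07 -0.62] [ 0.06 -0.03 -0.  ]
```

Request:
play_rows([
  [[0.18,0.1,-0.8],[0.09,-0.05,0],1],
  [[0.18,0.1,-0.8],[0.09,-0.05,0],1],
  [[0.18,0.1,-0.8],[0.09,-0.05,0],1],
  [[0.18,0.1,-0.8],[0.09,-0.05,0],1],
  [[0.18,0.1,-0.8],[0.09,-0.05,0],1],
])

```text
time: 4.25
eef_pos: [0.5249, 0.1257, 0.1555]
tcp_rot: [[0.868, -0.125, 0.481], [-0.497, -0.226, 0.838], [0.004, -0.966, -0.259]]
wrist_force: [0.3, -0.6, 1.8]
width: 0.998
```

```bash
python3 log.py; python3 togo.py .516 .1106 .106 60 0.26 1; python3 - <<'E'
from h import *
w=arm.camera("wrist"); s=arm.camera("side"); sc=arm.camera("scene")
im=w["color"][:,:,::-1].copy()
for z in (0,.075,.116,.158):
    u=proj(w,[.574,.211,z])[0]; print(z,u); cv2.circle(im,tuple(np.int32(u)),3,(0,0,255),-1)
cv2.imwrite("pics/w1.png",im)
cv2.imwrite("pics/s1.png",cv2.resize(cv2.hconcat([s["color"],sc["color"]])[:,:,::-1],(800,300)))
E
```

```text
4.25 q [-0.6782  0.2363  2.2272  1.2851  1.4642 -0.9018] p [0.5249 0.1257 0.1555] 
 [[ 0.8679 -0.1255  0.4806]
 [-0.4967 -0.2262  0.8379]
 [ 0.0036 -0.966  -0.2587]] [ 0.3492 -0.6144  1.8235] 0.9984283592518036
t 4.25 p [0.52 0.13 0.16] q [-0.68  0.24  2.23  1.29  1.46 -0.9 ] F [ 0.35 -0.61  1.82] w 0.9984283592518036
total shift [ 0.    0.01 -1.09] turn [ 0.01  0.   -0.01] min rows 2
2 per row [ 0.    0.01 -0.54] [ 0.  0. -0.]
4 per row [ 0.    0.   -0.27] [ 0.  0. -0.]
0 [281.11634883 323.97367115]
0.075 [281.43364288 262.38884548]
0.116 [281.64163216 222.01940182]
0.158 [281.88740566 174.31627565]
```

View pics/w1.png

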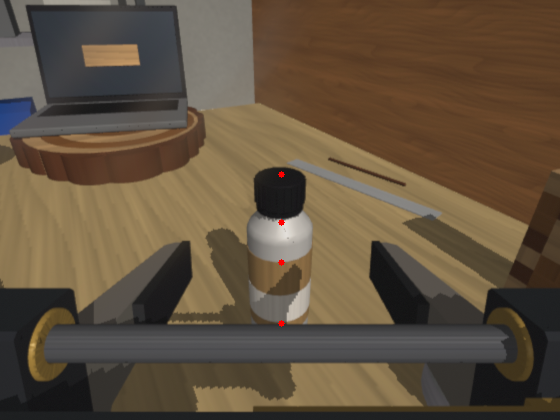

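View pics/s1.png

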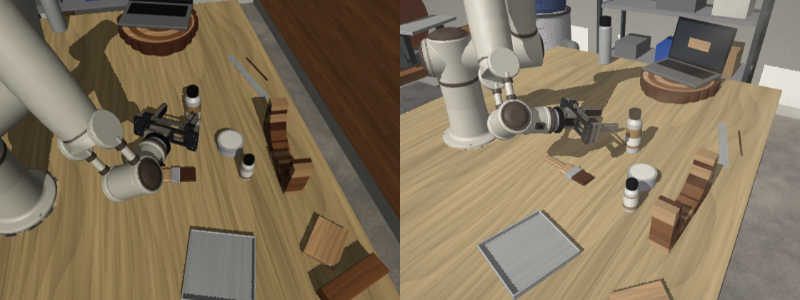

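The wrist view shows the bottle midway between the fingers: its axis is at about column 280, and the projected model is at 281. The side and scene views show nothing in the way. I'll lower and advance 0.12 along the tool axis.

Request:
play_rows([
  [[0,0,-0.54],[0,0,0],1],
  [[0,0.01,-0.54],[0,0,0],1],
  [[0.19,0.33,-0.1],[0,0,0],1],
  [[0.19,0.33,-0.1],[0,0,0],1],
  [[0.19,0.33,-0.1],[0,0,0],1],
])

```text
time: 4.9
eef_pos: [0.5563, 0.1745, 0.0935]
tcp_rot: [[0.868, -0.117, 0.482], [-0.496, -0.231, 0.837], [0.014, -0.966, -0.259]]
wrist_force: [0.6, -0.1, -0.0]
width: 1.0
```

```bash
python3 togo.py .574 .211 .075 60 0.26 1
```

```text
t 4.9 p [0.56 0.17 0.09] q [-0.53  0.45  2.15  1.43  1.35 -1.03] F [ 0.65 -0.14 -0.  ] w 1.0001663791094992
total shift [ 0.53  1.04 -0.47] turn [ 0.02  0.02 -0.01] min rows 2
2 per row [ 0.27  0.52 -0.23] [ 0.01  0.01 -0.  ]
4 per row [ 0.13  0.26 -0.12] [ 0.    0.01 -0.  ]
```

Request:
play_rows([
  [[0.14,0.25,-0.08],[0,0,0],1],
  [[0.14,0.25,-0.08],[0,0,0],1],
  [[0.14,0.25,-0.08],[0,0,0],1],
  [[0.1,0.2,-0.08],[0,0,0],1],
  [[0,0,0],[0,0,0],1],
])

```text
time: 5.4
eef_pos: [0.5808, 0.2235, 0.0758]
tcp_rot: [[0.869, -0.12, 0.479], [-0.494, -0.229, 0.839], [0.009, -0.966, -0.258]]
wrist_force: [-0.1, -0.3, -0.1]
width: 1.003
```

```bash
python3 togo.py .574 .211 .075 60 0.26 1; python3 - <<'E'
from h import *
w=arm.camera("wrist"); s=arm.camera("side")
cv2.imwrite("pics/w2.png",cv2.resize(cv2.hconcat([w["color"],s["color"]])[:,:,::-1],(800,300)))
E
```

```text
t 5.4 p [0.58 0.22 0.08] q [-0.39  0.52  2.09  1.55  1.28 -1.04] F [-0.13 -0.32 -0.13] w 1.0031440341751403
total shift [ 0.04  0.06 -0.11] turn [ 0.01  0.01 -0.01] min rows 1
1 per row [ 0.04  0.06 -0.11] [ 0.01  0.01 -0.01]
3 per row [ 0.01  0.02 -0.04] [ 0.  0. -0.]
```

View pics/w2.png

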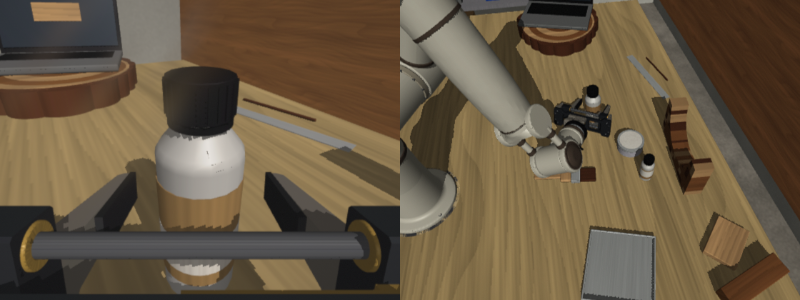

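The bottle stands upright between the jaws, its axis near column 201 of 400, with the pads either side of it. I'll close at a moderate force, then tighten.

Request:
play_rows([
  [[0.04,0.06,-0.08],[0,0,0],0.5],
  [[0,0,0],[0,0,0],0],
  [[0,0,0],[0,0,0],-1],
  [[0,0,0],[0,0,0],-1],
  [[0,0,0],[0,0,0],-1],
], force=15)

```text
time: 6.0
eef_pos: [0.581, 0.2261, 0.0677]
tcp_rot: [[0.868, -0.128, 0.479], [-0.496, -0.226, 0.838], [0.001, -0.966, -0.26]]
wrist_force: [3.4, -2.2, 1.0]
width: 0.588
```

Request:
play_rows([
  [[0,0,0],[0,0,0],-1],
  [[0,0,0],[0,0,0],-1],
  [[0,0,0],[0,0,0],-1],
  [[0,0,0],[0,0,0],-1],
], force=40)

```text
time: 6.4
eef_pos: [0.5811, 0.2261, 0.0678]
tcp_rot: [[0.868, -0.127, 0.479], [-0.496, -0.227, 0.838], [0.002, -0.966, -0.26]]
wrist_force: [1.5, -1.8, 0.0]
width: 0.572
```

Request:
play_rows([
  [[0,0,0.1],[0,0,0],-1],
  [[0,0,0.2],[0,0,0],-1],
  [[0,0,0.3],[0,0,0],-1],
  [[0,0,0],[0,0,0],-1],
  [[0,0,0],[0,0,0],-1],
])

```text
time: 6.9
eef_pos: [0.5809, 0.2263, 0.098]
tcp_rot: [[0.869, -0.127, 0.479], [-0.496, -0.227, 0.838], [0.003, -0.966, -0.26]]
wrist_force: [1.0, -0.1, -3.3]
width: 0.572
```

```bash
python3 togo.py .58 .1 .36 60 0 1; python3 - <<'E'
from h import *
w=arm.camera("wrist"); s=arm.camera("side")
cv2.imwrite("pics/w3.png",cv2.resize(cv2.hconcat([w["color"],s["color"]])[:,:,::-1],(800,300)))
E
```

```text
t 6.9 p [0.58 0.23 0.1 ] q [-0.39  0.46  2.11  1.54  1.28 -0.98] F [ 1.   -0.13 -3.31] w 0.5715565088483633
total shift [ 0.17 -2.2   5.24] turn [ 0.46 -0.26 -0.01] min rows 7
7 per row [ 0.02 -0.31  0.75] [ 0.07 -0.04 -0.  ]
9 per row [ 0.02 -0.24  0.58] [ 0.05 -0.03 -0.  ]
```

View pics/w3.png

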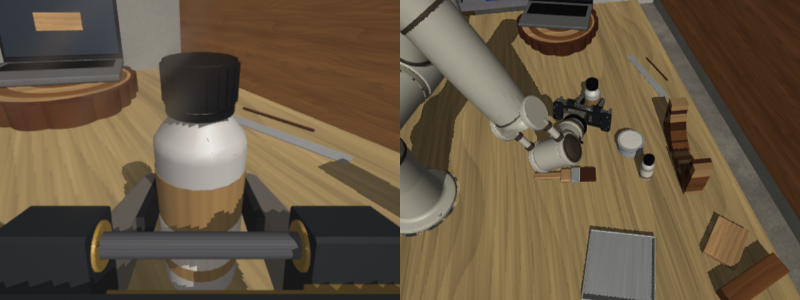

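The bottle is held, at 52.6 mm opening and about 3.5 N of weight, and still upright in the wrist view. I'll lift it to (0.58, 0.10, 0.36) and level the tool.

Request:
play_rows([
  [[0.02,0,0.5],[0,0,0],-1],
  [[0.02,0,0.6],[0,0,0],-1],
  [[0.02,-0.24,0.6],[0.05,-0.03,0],-1],
  [[0.02,-0.28,0.6],[0.06,-0.03,0],-1],
  [[0.02,-0.28,0.6],[0.06,-0.03,0],-1],
])

```text
time: 7.5
eef_pos: [0.5853, 0.1862, 0.2432]
tcp_rot: [[0.869, -0.084, 0.488], [-0.495, -0.142, 0.857], [-0.003, -0.986, -0.165]]
wrist_force: [-0.0, 0.4, -3.3]
width: 0.574
```

Request:
play_rows([
  [[0.02,-0.28,0.6],[0.06,-0.03,0],-1],
  [[0.02,-0.28,0.6],[0.06,-0.03,0],-1],
  [[0.02,-0.28,0.6],[0.06,-0.03,0],-1],
  [[0.02,-0.28,0.4],[0.06,-0.03,0],-1],
  [[0,-0.2,0.1],[0.05,-0.03,0],-1],
])

```text
time: 8.0
eef_pos: [0.5903, 0.1192, 0.3597]
tcp_rot: [[0.869, -0.005, 0.495], [-0.495, 0.0, 0.869], [-0.005, -1.0, -0.002]]
wrist_force: [0.9, -0.3, -2.9]
width: 0.576
```

```bash
python3 togo.py .58 .1 .36 60 0 1; python3 log.py; python3 kin.py|tail -3
```

```text
t 8.0 p [0.59 0.12 0.36] q [-0.62  0.09  2.06  1.51  1.66 -0.57] F [ 0.88 -0.26 -2.9 ] w 0.5755247534713915
total shift [-0.02 -0.06  0.01] turn [-0.   -0.01 -0.01] min rows 1
1 per row [-0.02 -0.06  0.01] [-0.   -0.01 -0.01]
3 per row [-0.01 -0.02  0.  ] [-0. -0. -0.]
8.0 q [-0.6207  0.0879  2.0566  1.513   1.656  -0.5716] p [0.5903 0.1192 0.3597] 
 [[ 0.8689 -0.0052  0.495 ]
 [-0.495   0.0004  0.8689]
 [-0.0047 -1.     -0.0022]] [ 0.8814 -0.261  -2.8955] 0.5755247534713915
[0. 0. 0.]
[ 0.  0. -0.]
[ 0. -0. -0.]
```

Now the roll about the tool axis, 0.125 rad per row for 25 rows.

Request:
play_rows([
  [[0,0,0],[0.06,0.11,0],-1],
  [[0,0,0],[0.124,0.217,0],-1],
  [[0,0,0],[0.124,0.217,0],-1],
  [[0,0,0],[0.124,0.217,0],-1],
  [[0,0,0],[0.124,0.217,0],-1],
])

```text
time: 8.5
eef_pos: [0.5896, 0.1205, 0.3568]
tcp_rot: [[0.728, -0.477, 0.492], [-0.414, 0.266, 0.87], [-0.546, -0.838, -0.004]]
wrist_force: [0.4, 0.5, -3.0]
width: 0.578
```

Request:
play_rows([
  [[0,0,0],[0.124,0.217,0],-1],
  [[0,0,0],[0.124,0.217,0],-1],
  [[0,0,0],[0.124,0.217,0],-1],
  [[0,0,0],[0.124,0.217,0],-1],
  [[0,0,0],[0.124,0.217,0],-1],
])

```text
time: 9.0
eef_pos: [0.5895, 0.1205, 0.3568]
tcp_rot: [[0.313, -0.813, 0.491], [-0.178, 0.458, 0.871], [-0.933, -0.36, -0.001]]
wrist_force: [-0.2, -0.5, -2.6]
width: 0.574
```

Request:
play_rows([
  [[0,0,0],[0.124,0.217,0],-1],
  [[0,0,0],[0.124,0.217,0],-1],
  [[0,0,0],[0.124,0.217,0],-1],
  [[0,0,0],[0.124,0.217,0],-1],
  [[0,0,0],[0.124,0.217,0],-1],
])

```text
time: 9.5
eef_pos: [0.5896, 0.1205, 0.3568]
tcp_rot: [[-0.22, -0.842, 0.492], [0.126, 0.475, 0.871], [-0.967, 0.254, 0.002]]
wrist_force: [-1.0, -1.0, -2.7]
width: 0.572
```

Request:
play_rows([
  [[0,0,0],[0.124,0.217,0],-1],
  [[0,0,0],[0.124,0.217,0],-1],
  [[0,0,0],[0.124,0.217,0],-1],
  [[0,0,0],[0.124,0.217,0],-1],
  [[0,0,0],[0.124,0.217,0],-1],
])

```text
time: 10.0
eef_pos: [0.5896, 0.1205, 0.3568]
tcp_rot: [[-0.67, -0.555, 0.494], [0.383, 0.311, 0.87], [-0.636, 0.772, 0.004]]
wrist_force: [0.1, -0.0, -3.2]
width: 0.577
```

Request:
play_rows([
  [[0,0,0],[0.124,0.217,0],-1],
  [[0,0,0],[0.124,0.217,0],-1],
  [[0,0,0],[0.124,0.217,0],-1],
  [[0,0,0],[0.124,0.217,0],-1],
  [[0,0,0],[0.124,0.217,0],-1],
])

```text
time: 10.5
eef_pos: [0.5895, 0.1205, 0.3568]
tcp_rot: [[-0.866, -0.058, 0.496], [0.495, 0.028, 0.868], [-0.065, 0.998, 0.004]]
wrist_force: [0.2, -0.5, -2.8]
width: 0.573
```

```bash
python3 togo.py .58 .1 .36 60 0 -1; python3 - <<'E'
from h import *
w=arm.camera("scene"); s=arm.camera("side")
cv2.imwrite("pics/w4.png",cv2.resize(cv2.hconcat([w["color"],s["color"]])[:,:,::-1],(800,300)))
E
```

```text
t 10.5 p [0.59 0.12 0.36] q [-0.62  0.09  2.06  1.52  1.66  2.49] F [ 0.22 -0.55 -2.79] w 0.5732075015873606
total shift [-0.   -0.09  0.06] turn [ 0.06  0.12 -0.01] min rows 1
1 per row [-0.   -0.09  0.06] [ 0.06  0.12 -0.01]
3 per row [-0.   -0.03  0.02] [ 0.02  0.04 -0.  ]
```

View pics/w4.png

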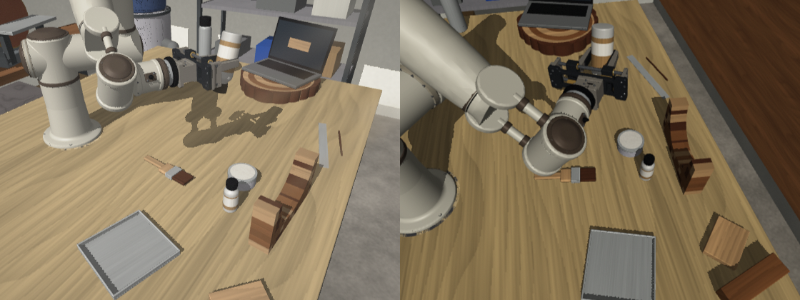

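Both views show the bottle upside down in the jaws, with the white base on top at about (602,30) in the side half. I'll finish the last 4° and hold for about 2.7 s.

Request:
play_rows([
  [[0,0,0],[0.06,0.11,0],-1],
  [[0,0,0],[0,0,0],-1],
  [[0,0,0],[0,0,0],-1],
  [[0,0,0],[0,0,0],-1],
  [[0,0,0],[0,0,0],-1],
])

```text
time: 11.1
eef_pos: [0.5899, 0.1203, 0.3578]
tcp_rot: [[-0.868, -0.01, 0.497], [0.497, 0.002, 0.868], [-0.01, 1.0, 0.003]]
wrist_force: [0.3, -0.2, -2.5]
width: 0.575
```

Request:
play_rows([
  [[0,0,0],[0,0,0],-1],
  [[0,0,0],[0,0,0],-1],
  [[0,0,0],[0,0,0],-1],
  [[0,0,0],[0,0,0],-1],
  [[0,0,0],[0,0,0],-1],
])

```text
time: 11.6
eef_pos: [0.59, 0.1202, 0.3579]
tcp_rot: [[-0.868, -0.01, 0.497], [0.497, 0.002, 0.868], [-0.009, 1.0, 0.003]]
wrist_force: [-0.0, -0.3, -2.9]
width: 0.572
```

Request:
play_rows([
  [[0,0,0],[0,0,0],-1],
  [[0,0,0],[0,0,0],-1],
  [[0,0,0],[0,0,0],-1],
  [[0,0,0],[0,0,0],-1],
  [[0,0,0],[0,0,0],-1],
])

```text
time: 12.1
eef_pos: [0.59, 0.1202, 0.3579]
tcp_rot: [[-0.868, -0.01, 0.497], [0.497, 0.002, 0.868], [-0.009, 1.0, 0.003]]
wrist_force: [0.1, 0.1, -2.8]
width: 0.578
```

Request:
play_rows([
  [[0,0,0],[0,0,0],-1],
  [[0,0,0],[0,0,0],-1],
  [[0,0,0],[0,0,0],-1],
  [[0,0,0],[0,0,0],-1],
  [[0,0,0],[0,0,0],-1],
])

```text
time: 12.6
eef_pos: [0.59, 0.1202, 0.3579]
tcp_rot: [[-0.868, -0.01, 0.497], [0.497, 0.002, 0.868], [-0.009, 1.0, 0.003]]
wrist_force: [0.0, 0.7, -3.0]
width: 0.576
```

Request:
play_rows([
  [[0,0,0],[0,0,0],-1],
  [[0,0,0],[0,0,0],-1],
  [[0,0,0],[0,0,0],-1],
  [[0,0,0],[0,0,0],-1],
  [[0,0,0],[0,0,0],-1],
])

```text
time: 13.1
eef_pos: [0.5899, 0.1203, 0.3578]
tcp_rot: [[-0.868, -0.01, 0.497], [0.497, 0.002, 0.868], [-0.009, 1.0, 0.003]]
wrist_force: [-0.1, -0.2, -3.3]
width: 0.575
```

Request:
play_rows([
  [[0,0,0],[0,0,0],-1],
  [[0,0,0],[0,0,0],-1],
  [[0,0,0],[-0.06,-0.11,0],-1],
  [[0,0,0],[-0.124,-0.217,0],-1],
  [[0,0,0],[-0.124,-0.217,0],-1],
])

```text
time: 13.6
eef_pos: [0.59, 0.1203, 0.3578]
tcp_rot: [[-0.822, -0.281, 0.496], [0.471, 0.155, 0.868], [-0.321, 0.947, 0.005]]
wrist_force: [-0.0, 0.7, -2.5]
width: 0.573
```

Request:
play_rows([
  [[0,0,0],[-0.124,-0.217,0],-1],
  [[0,0,0],[-0.124,-0.217,0],-1],
  [[0,0,0],[-0.124,-0.217,0],-1],
  [[0,0,0],[-0.124,-0.217,0],-1],
  [[0,0,0],[-0.124,-0.217,0],-1],
])

```text
time: 14.1
eef_pos: [0.59, 0.1202, 0.3579]
tcp_rot: [[-0.503, -0.709, 0.493], [0.289, 0.4, 0.87], [-0.814, 0.58, 0.004]]
wrist_force: [0.1, -0.4, -2.7]
width: 0.573
```

Request:
play_rows([
  [[0,0,0],[-0.124,-0.217,0],-1],
  [[0,0,0],[-0.124,-0.217,0],-1],
  [[0,0,0],[-0.124,-0.217,0],-1],
  [[0,0,0],[-0.124,-0.217,0],-1],
  [[0,0,0],[-0.124,-0.217,0],-1],
])

```text
time: 14.6
eef_pos: [0.59, 0.1202, 0.3579]
tcp_rot: [[0.006, -0.871, 0.492], [-0.002, 0.492, 0.871], [-1.0, -0.006, 0.001]]
wrist_force: [-0.3, 0.5, -2.2]
width: 0.575
```

Request:
play_rows([
  [[0,0,0],[-0.124,-0.217,0],-1],
  [[0,0,0],[-0.124,-0.217,0],-1],
  [[0,0,0],[-0.124,-0.217,0],-1],
  [[0,0,0],[-0.124,-0.217,0],-1],
  [[0,0,0],[-0.124,-0.217,0],-1],
])

```text
time: 15.1
eef_pos: [0.5899, 0.1202, 0.3578]
tcp_rot: [[0.512, -0.704, 0.492], [-0.291, 0.397, 0.87], [-0.808, -0.589, -0.002]]
wrist_force: [-0.0, -0.2, -2.7]
width: 0.576
```

Request:
play_rows([
  [[0,0,0],[-0.124,-0.217,0],-1],
  [[0,0,0],[-0.124,-0.217,0],-1],
  [[0,0,0],[-0.124,-0.217,0],-1],
  [[0,0,0],[-0.124,-0.217,0],-1],
  [[0,0,0],[-0.124,-0.217,0],-1],
])

```text
time: 15.6
eef_pos: [0.5899, 0.1203, 0.3579]
tcp_rot: [[0.826, -0.272, 0.494], [-0.471, 0.15, 0.87], [-0.31, -0.951, -0.004]]
wrist_force: [-0.0, 0.4, -3.0]
width: 0.574
```

Request:
play_rows([
  [[0,0,0],[-0.124,-0.217,0],-1],
  [[0,0,0],[-0.124,-0.217,0],-1],
  [[0,0,0],[-0.06,-0.11,0],-1],
])

```text
time: 15.9
eef_pos: [0.59, 0.1202, 0.3579]
tcp_rot: [[0.869, -0.005, 0.495], [-0.495, -0.001, 0.869], [-0.004, -1.0, -0.003]]
wrist_force: [0.6, -1.0, -2.8]
width: 0.577
```

```bash
python3 togo.py .55 -.317 .26 10 0.26 1; python3 - <<'E'
from h import *
w=arm.camera("wrist"); s=arm.camera("scene")
cv2.imwrite("pics/w5.png",cv2.resize(cv2.hconcat([w["color"],s["color"]])[:,:,::-1],(800,300)))
E
```

```text
t 15.9 p [0.59 0.12 0.36] q [-0.62  0.09  2.06  1.51  1.65 -0.58] F [ 0.62 -1.05 -2.84] w 0.5767096041550619
total shift [-0.44 -8.68 -2.05] turn [-0.31  0.43 -1.75] min rows 10
10 per row [-0.04 -0.87 -0.21] [-0.03  0.04 -0.17]
12 per row [-0.04 -0.72 -0.17] [-0.03  0.04 -0.15]
```

View pics/w5.png

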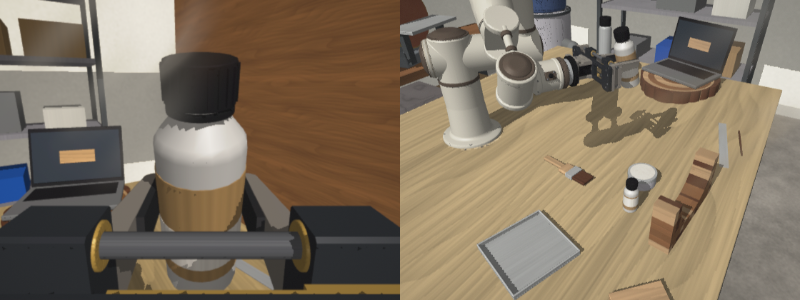

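The bottle is upright again. It was inverted from 10.5 s to about 13.3 s, and it sits unchanged in the grip, with the cap at (160–238, 55–117) as before. I'll carry it over to above the tray.

Request:
play_rows([
  [[-0.02,-0.3,0],[-0.02,0.03,-0.117],-1],
  [[-0.03,-0.58,-0.13],[-0.02,0.03,-0.117],-1],
  [[-0.03,-0.58,-0.13],[-0.02,0.03,-0.117],-1],
  [[-0.03,-0.58,-0.13],[-0.02,0.03,-0.117],-1],
  [[-0.03,-0.58,-0.13],[-0.02,0.03,-0.117],-1],
])

```text
time: 16.5
eef_pos: [0.5828, -0.0119, 0.3317]
tcp_rot: [[0.685, -0.091, 0.723], [-0.727, -0.034, 0.685], [-0.038, -0.995, -0.089]]
wrist_force: [0.2, 0.1, -2.7]
width: 0.573
```

Request:
play_rows([
  [[-0.03,-0.58,-0.13],[-0.02,0.03,-0.117],-1],
  [[-0.03,-0.58,-0.13],[-0.02,0.03,-0.117],-1],
  [[-0.03,-0.58,-0.13],[-0.02,0.03,-0.117],-1],
  [[-0.03,-0.58,-0.13],[-0.02,0.03,-0.117],-1],
  [[-0.03,-0.58,-0.13],[-0.02,0.03,-0.117],-1],
])

```text
time: 17.0
eef_pos: [0.5752, -0.1571, 0.2992]
tcp_rot: [[0.443, -0.177, 0.879], [-0.896, -0.044, 0.442], [-0.04, -0.983, -0.178]]
wrist_force: [-0.1, 0.7, -3.6]
width: 0.575
```

Request:
play_rows([
  [[-0.03,-0.58,-0.13],[-0.02,0.03,-0.117],-1],
  [[-0.03,-0.58,-0.13],[-0.02,0.03,-0.117],-1],
  [[-0.03,-0.58,-0.13],[-0.02,0.03,-0.117],-1],
  [[-0.03,-0.5,-0.13],[-0.02,0.03,-0.117],-1],
  [[-0.03,-0.3,-0.1],[-0.02,0.03,-0.117],-1],
])

```text
time: 17.5
eef_pos: [0.5677, -0.285, 0.2682]
tcp_rot: [[0.162, -0.262, 0.952], [-0.987, -0.028, 0.16], [-0.015, -0.965, -0.263]]
wrist_force: [0.2, -0.1, -3.5]
width: 0.574
```

```bash
python3 togo.py .55 -.317 .12 10 0.26 1
```

```text
t 17.5 p [ 0.57 -0.28  0.27] q [-1.2   0.02  2.15  1.46  1.25 -0.53] F [ 0.24 -0.14 -3.48] w 0.5738842063388262
total shift [ 0.   -0.58 -3.06] turn [-0.03 -0.02  0.02] min rows 4
4 per row [ 0.   -0.14 -0.77] [-0.01 -0.    0.01]
6 per row [ 0.   -0.1  -0.51] [-0. -0.  0.]
```

Request:
play_rows([
  [[0,-0.14,-0.5],[0,0,0.01],-1],
  [[0,-0.14,-0.6],[-0.01,-0.01,0.01],-1],
  [[0,-0.14,-0.6],[-0.01,-0.01,0],-1],
  [[0,-0.12,-0.6],[-0.01,0,0],-1],
  [[0,0,-0.5],[0,0,0],-1],
])

```text
time: 18.0
eef_pos: [0.5679, -0.3108, 0.1269]
tcp_rot: [[0.174, -0.251, 0.952], [-0.985, -0.045, 0.168], [0.001, -0.967, -0.255]]
wrist_force: [0.8, -0.5, -4.0]
width: 0.576
```

Request:
play_rows([
  [[0,0,-0.2],[0,0,0],-1],
  [[0,0,0],[0,0,0],-1],
])

```text
time: 18.2
eef_pos: [0.5678, -0.3092, 0.1172]
tcp_rot: [[0.176, -0.252, 0.952], [-0.984, -0.044, 0.17], [-0.001, -0.967, -0.255]]
wrist_force: [0.7, -0.4, -3.1]
width: 0.574
```

```bash
python3 togo.py .55 -.317 .0757 10 0.26 1; python3 - <<'E'
from h import *
w=arm.camera("side"); s=arm.camera("scene")
cv2.imwrite("pics/w6.png",cv2.resize(cv2.hconcat([w["color"],s["color"]])[:,:,::-1],(800,300)))
cv2.imwrite("pics/w6s.png",s["color"][200:420,50:350,::-1].repeat(2,0).repeat(2,1))
E
```

```text
t 18.2 p [ 0.57 -0.31  0.12] q [-1.22  0.44  2.07  1.55  1.26 -0.91] F [ 0.68 -0.45 -3.11] w 0.5739181929388141
total shift [ 0.   -0.09 -0.93] turn [-0.  0. -0.] min rows 2
2 per row [ 0.   -0.05 -0.46] [-0.  0. -0.]
4 per row [ 0.   -0.02 -0.23] [-0.  0. -0.]
```

View pics/w6.png

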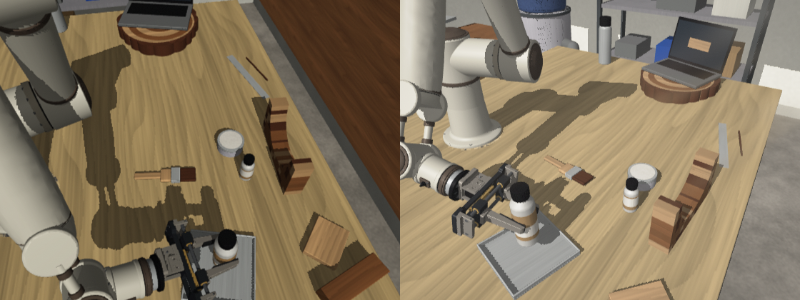

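View pics/w6s.png

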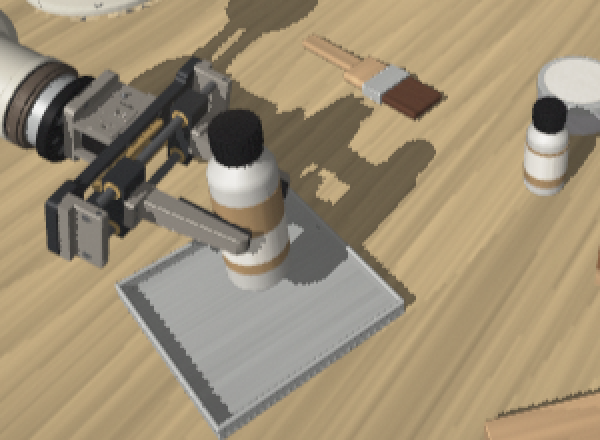

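The bottle is upright over the middle of the tray, with its base at about (254,278) in the zoomed picture and clear of the walls. I'll lower it, slowly at the end, watching the force.

Request:
play_rows([
  [[0,-0.04,-0.2],[0,0,0],-1],
  [[0,-0.04,-0.2],[0,0,0],-1],
  [[0,0,-0.2],[0,0,0],-1],
  [[0,0,-0.1],[0,0,0],-1],
  [[0,0,-0.06],[0,0,0],-1],
])

```text
time: 18.8
eef_pos: [0.5678, -0.3135, 0.0795]
tcp_rot: [[0.176, -0.251, 0.952], [-0.984, -0.046, 0.17], [0.001, -0.967, -0.255]]
wrist_force: [1.1, 0.8, -3.2]
width: 0.575
```

Request:
play_rows([
  [[0,0,-0.04],[0,0,0],-1],
  [[0,0,-0.03],[0,0,0],-1],
  [[0,0,0],[0,0,0],-1],
])

```text
time: 19.1
eef_pos: [0.568, -0.3138, 0.0769]
tcp_rot: [[0.176, -0.251, 0.952], [-0.984, -0.048, 0.17], [0.003, -0.967, -0.255]]
wrist_force: [-0.4, -0.5, -3.6]
width: 0.573
```

```bash
python3 togo.py .55 -.317 .0757 10 0.26 1; 
```

```text
t 19.1 p [ 0.57 -0.31  0.08] q [-1.22  0.56  2.03  1.58  1.26 -1.  ] F [-0.41 -0.53 -3.61] w 0.5732503025849149
total shift [-0.   -0.   -0.12] turn [ 0.    0.01 -0.01] min rows 1
1 per row [-0.   -0.   -0.12] [ 0.    0.01 -0.01]
3 per row [-0.   -0.   -0.04] [ 0.  0. -0.]
```

Request:
play_rows([
  [[0,0,-0.03],[0,0,0],-1],
  [[0,0,-0.03],[0,0,0],-1],
  [[0,0,-0.02],[0,0,0],-1],
  [[0,0,-0.01],[0,0,0],-1],
  [[0,0,0],[0,0,0],-1],
])

```text
time: 19.6
eef_pos: [0.5679, -0.3137, 0.0723]
tcp_rot: [[0.176, -0.251, 0.952], [-0.984, -0.047, 0.17], [0.002, -0.967, -0.255]]
wrist_force: [-0.6, 1.1, -3.1]
width: 0.578
```

Request:
play_rows([
  [[0,0,-0.01],[0,0,0],-1],
  [[0,0,-0.01],[0,0,0],-1],
  [[0,0,0],[0,0,0],-1],
])

```text
time: 19.9
eef_pos: [0.5679, -0.3138, 0.0713]
tcp_rot: [[0.176, -0.251, 0.952], [-0.984, -0.047, 0.17], [0.003, -0.967, -0.255]]
wrist_force: [-0.1, 0.2, -2.9]
width: 0.572
```

Request:
play_rows([
  [[0,0,-0.01],[0,0,0],-1],
  [[0,0,-0.01],[0,0,0],-1],
  [[0,0,0],[0,0,0],-1],
])

```text
time: 20.2
eef_pos: [0.5681, -0.3138, 0.0709]
tcp_rot: [[0.177, -0.249, 0.952], [-0.984, -0.048, 0.17], [0.003, -0.967, -0.254]]
wrist_force: [-0.5, 1.0, -0.8]
width: 0.571
```

Request:
play_rows([
  [[0,0,-0.01],[0,0,0],-1],
  [[0,0,0],[0,0,0],-1],
])

```text
time: 20.4
eef_pos: [0.5682, -0.3139, 0.0708]
tcp_rot: [[0.177, -0.248, 0.952], [-0.984, -0.048, 0.17], [0.003, -0.967, -0.253]]
wrist_force: [-0.9, 0.9, 3.5]
width: 0.573
```

The bottle touched down at z = 0.0709, as predicted; the wrist force rose from −3 to +3.5 N. I'll open the jaws.

Request:
play_rows([
  [[0,0,0.01],[0,0,0],-1],
  [[0,0,0],[0,0,0],0.3],
  [[0,0,0],[0,0,0],0.6],
  [[0,0,0],[0,0,0],1],
  [[0,0,0],[0,0,0],1],
], force=10)

```text
time: 20.9
eef_pos: [0.5679, -0.3138, 0.0702]
tcp_rot: [[0.176, -0.251, 0.952], [-0.984, -0.047, 0.17], [0.002, -0.967, -0.255]]
wrist_force: [-0.3, -0.7, 0.1]
width: 0.885
```

Request:
play_rows([
  [[0,0,0],[0,0,0],1],
  [[0,0,0],[0,0,0],1],
  [[0,0,0],[0,0,0],1],
  [[0,0,0],[0,0,0],1],
])

```text
time: 21.3
eef_pos: [0.568, -0.3138, 0.0703]
tcp_rot: [[0.176, -0.251, 0.952], [-0.984, -0.048, 0.17], [0.003, -0.967, -0.255]]
wrist_force: [0.1, -0.3, 0.4]
width: 0.998
```

```bash
python3 - <<'E'
from h import *
w=arm.camera("wrist"); s=arm.camera("scene"); print(arm.get_obs()["wrist_force"])
cv2.imwrite("pics/w7.png",cv2.resize(cv2.hconcat([w["color"],s["color"]])[:,:,::-1],(800,300)))
E
```

```text
[0.28074361 0.14510112 0.91790476]
```

View pics/w7.png

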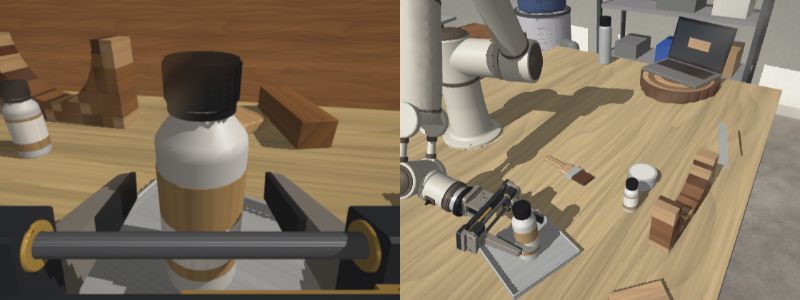

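The bottle stands free between the open jaws, near column 202 of 400. I'll back straight out along the tool axis.

Request:
play_rows([
  [[-0.29,-0.05,0.078],[0,0,0],1],
  [[-0.38,-0.068,0.102],[0,0,0],1],
  [[-0.38,-0.068,0.102],[0,0,0],1],
  [[-0.38,-0.068,0.102],[0,0,0],1],
  [[-0.38,-0.068,0.102],[0,0,0],1],
])

```text
time: 21.9
eef_pos: [0.4767, -0.3299, 0.0949]
tcp_rot: [[0.177, -0.251, 0.952], [-0.984, -0.048, 0.17], [0.003, -0.967, -0.255]]
wrist_force: [-1.3, -0.5, 0.0]
width: 1.0
```

Request:
play_rows([
  [[-0.38,-0.068,0.102],[0,0,0],1],
  [[-0.38,-0.068,0.102],[0,0,0],1],
  [[-0.2,0,0.4],[0,0,0],1],
  [[0,0,0.4],[0,0,0],1],
  [[0,0,0],[0,0,0],1],
])

```text
time: 22.4
eef_pos: [0.4293, -0.3381, 0.1466]
tcp_rot: [[0.176, -0.25, 0.952], [-0.984, -0.052, 0.168], [0.007, -0.967, -0.255]]
wrist_force: [0.2, 0.6, 0.4]
width: 1.001
```

```bash
python3 - <<'E'
from h import *
o=arm.get_obs(); print(o["time"],o["eef_pos"],o["q"],o["wrist_force"])
d=arm.camera("side"); s=arm.camera("scene")
cv2.imwrite("pics/side8.png",d["color"][:,:,::-1]);cv2.imwrite("pics/scene8.png",s["color"][:,:,::-1])
th=np.linspace(0,6.28,60); ims=[]
for c in (s,d):
    im=cv2.resize(c["color"][:,:,::-1],None,fx=3,fy=3)
    for r,z in((.027,.003),(.019,.161)):
        pt=proj(c,np.c_[.55+r*np.cos(th),-.317+r*np.sin(th),0*th+z]); cv2.polylines(im,[np.int32((pt+.5)*3)],True,(0,0,255),1)
    u=np.int32(proj(c,[.55,-.317,.08])[0]*3); im=im[max(0,u[1]-300):,max(0,u[0]-200):u[0]+200][:500]; ims.append(cv2.copyMakeBorder(im,0,500-im.shape[0],0,400-im.shape[1],0))
cv2.imwrite("pics/ov8.png",cv2.hconcat(ims))
E
```

```text
22.4 [ 0.42927383 -0.33807127  0.14663005] [-1.56398542  0.29256594  2.18617482  1.28096369  1.46885201 -0.92224645] [0.15569277 0.55082578 0.43095124]
```

View pics/ov8.png

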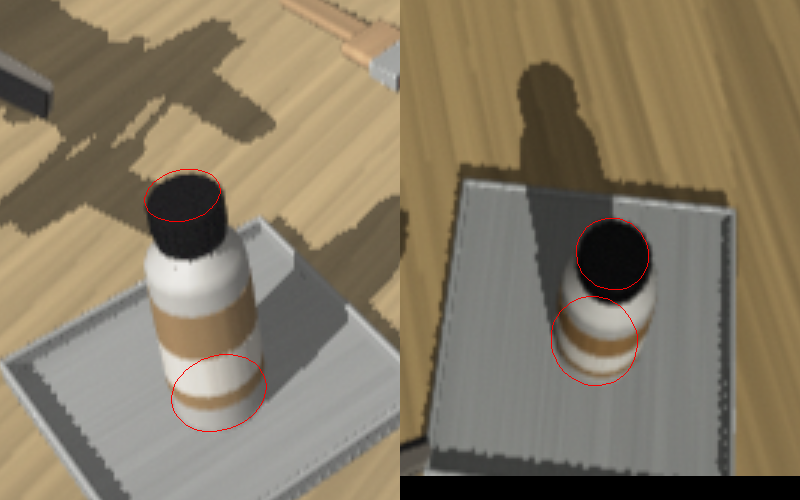

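View pics/scene8.png

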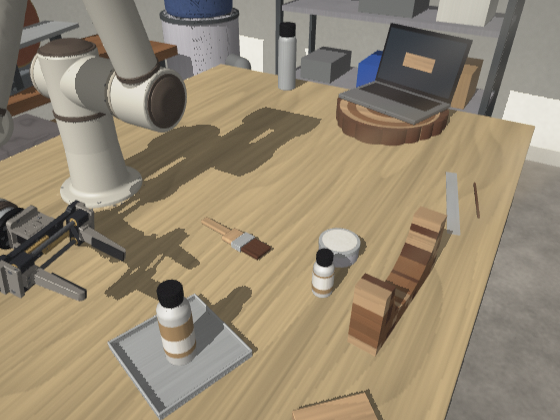

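View pics/side8.png

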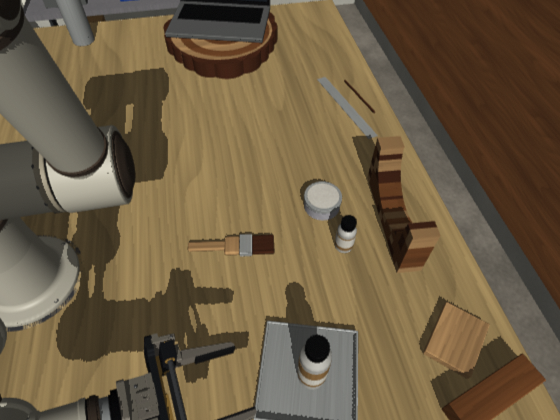

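The bottle stands upright near the middle of the tray, matching the projected model to within a few mm. The brush, tin and small bottle are at the same pixels as at the start, and the gripper is clear. I'll hand in.

```bash
python3 -c "
from cell import arm
print(arm.hand_in())"
```

```text
the job is handed in; nothing more can be done
None
```

I shook the tall bottle as asked, stood it upright in the drip tray and let go; the job is handed in at about 22.5 s of the 53 s allowed.

- **Inversion:** I gripped the bottle from the side at 40 N, lifted it and turned it cap-down. It stayed within about 4° of plumb from 10.5 s to about 13.3 s. It did not slip in the grip.
- **Set-down:** I lowered it in 0.5 mm steps near the end. It touched down at the predicted height, and the wrist force reached only 3.5 N before I opened the jaws and backed straight out.
- **Last checks:** The bottle stands upright within a few millimetres of the tray's middle. The small bottle, tin and brush are where they were at the start, and the gripper is clear of everything.
- **Disagreements:** The first two-view measurement put the cap top at 0.152 m against the stated 0.158 m. Two-view triangulation put the tray rim at about 0.009 m against 0.017 m, so I used the stated heights there. The grasp alignment, touchdown height and final overlay bore this out. No check failed.

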